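Check the emergency stop on the titration bench

ROBOT

A 6-joint arm with a two-finger parallel gripper is mounted at the origin on the work surface. World frame = base frame: x ahead of the robot, y to its left, z up, the work surface at z = 0. Lengths are in m, angles in rad, forces in N, time in s.
With the tool pointing down it reaches from about 0.35 to 0.775 m from the base axis. Payload 7.3 kg.
Tool frame: the origin (TCP) lies midway between the tips of the shut fingers; the grasp point (between the pads) lies 19 mm behind it; z points along the fingers, y is the line along which they close (so a half turn about z gives the same grasp; the last joint's range is limited). The gripper opens to 92 mm and grips with 3 to 60 N. Pads are 19 mm wide; open, the fingers measure 130 mm over their backs; the gripper's body (75 mm by 190 mm) begins 47 mm behind the grasp point.
Start: joints at [-1.457, 0.342, 1.524, -0, 1.275, -0.146], TCP at [0.135, -0.507, 0.227] pointing down, gripper open.
Joint ranges: [-2.53, 2.53], [-0.77, 2.02], [0.04, 2.7], [-1, 4.14], [0.28, 2.66], [-3.11, 3.11]. Speed limits (rad/s): [2.57, 2.57, 3.14, 3.14, 3.14, 3.14].

INTERFACE

Orientations are given as [roll, pitch, yaw] about the fixed x, y, z axes, in that order (R = Rz(yaw) Ry(pitch) Rx(roll)).
In Python, from cell import monitor, vision, workorder gives the robot as it stands.
- The arm moves only by the tool move_arm, never from a script. Its argument "rows" is a list of rows, each a list of 5 numbers: the shift along the world's x, y, z in mm, then the turn about the world's z in rad, then the closure, from -1 (fully open) to 1 (shut). A call has 1 to 12 rows; each row shifts and turns the commanded pose from where the row before left it; what a row does not reach is not made up. A row lasts 1/10 s, in which the tool goes at most 50 mm and 8.59 degrees, less where a joint would pass 70% of its speed; a pose out of reach is approached as far as the arm can. A call is refused whole if a number of a shift passes 50 or a number of a turn 0.15, either way. A call with a gripper value outside its range is refused whole. The fingers move at their own pace and stop on an object; "newtons" is the grip in N (left out, the last holds). Time passes only in rows, so rows that do not move let the fingers close. It gives the time, the measured TCP pose, the force, the opening and the grip force at its end, in the units of the state.
- monitor.observe(): the state, without advancing time (a new reading comes with each control period).
- vision.read_camera(name): name is "side" or "top"; returns the picture (384x512x3 uint8, red, green, blue); there is no depth.
- vision.get_calibration(name): a dict with "K" (3x3 intrinsics, pixels), "T" (4x4, takes a point from camera to world coordinates). Camera axes: x right, y up, looking along -z (the intrinsics and any distortion apply to the point x, -y, -z); pixel columns grow to the right and rows downward; lengths in m; the calibration is good to about 2 mm. A picture is of the moment at which its call begins. get_calibration takes no time and is no camera call.
- workorder.hand_in(): hands the job in; it is judged then, once.
The state is a dict: "time": time; "qpos": joint angles; "qvel": joint speeds; "joint_efforts": joint torques, N m; "tool_pos": TCP position; "tool_rot": TCP orientation; "contact_force": force on the tool from outside, world axes, zero at the start; "torque": the same for the moment, N m; "opening": finger opening in m; "grip_force": force on a finger pad.
Only numpy, scipy, OpenCV 4.12 (cv2) and the standard library are available. Lean on these libraries where they do the work, as an engineer would, in place of code of your own. Each camera call takes 0.05 s, during which the arm holds its last target. There are 200 camera calls.

TASK

Carry out the daily check of the emergency stop with a fingertip: press the red winged mushroom button in until it latches down, then twist it clockwise (seen from above) by pushing on a wing until it springs back up, and finally press the green reset button all the way in for a moment and let it go. Do not press the blue start button, and do not pick up, shift or knock over anything on the bench.

Things in the scene. Friction and masses are not known exactly. Their poses are not given: they have to be found in the camera images.
- stop_top (a point): Emergency stop: red mushroom button on a yellow box. Point: centre of its flat top (26 mm across), on the vertical turning axis, 93 mm above the bench when up, 85 mm when latched. Round head 48 mm across, 22 mm thick, with three equal wings at 120 degrees. z up, x along one wing; the axes turn with the head.
- wing_tip (a point): Outer end of one wing (the one along x of stop_top), 52 mm from the axis, 13 mm below the level of the top. Each wing is 14 mm wide and spans 6 to 20 mm below that level. A fingertip set down in the gap between two wings can push a wing sideways. Axes as stop_top.
- stop_box: Yellow box of the emergency stop, 110 x 110 mm, 55 mm tall, fixed to the bench. Origin: centre of its underside, z up. A black collar 36 mm across under the button rises 6 mm above the box; else the space between box and wings is free (18 mm up, 10 mm latched).
- stop_press (a joint): How far the stop button is pushed in, m: 0 up, 0.008 fully in. It resists with about 5 N at first (more if struck fast), snaps over half-way and then stays latched at 0.008 by itself; it must be pushed the whole 8 mm. Twisting lifts it and it springs up to 0 by itself.
- stop_twist (a joint): How far the head is twisted, rad, growing clockwise seen from above: 0 at rest, end stop at 1.1. Sprung: it returns to 0 when let go. With the button latched, the latch lets go somewhere between 0.3 and 0.7 rad of twist and the head pops up. It takes less than 0.1 N m, about 2 N at a wing.
- reset_top (a point): Green reset push-button, 32 mm across, on a grey box (75 x 140 x 55 mm, fixed to the bench) with a blue one beside it. The point is the centre of its top, 73 mm above the bench when up. z up.
- reset (a joint): How far the green button is pressed, m: 0 up, 0.006 fully in (about 4 N); springs back.
- start_top (a point): Blue start push-button, the same size, on the same grey box, 74 mm from the green one (centres). Point: centre of its top. Leave it alone.
- start (a joint): How far the blue start button is pressed, m: 0 up, 0.006 fully in.
- jar: Loose amber jar with a white cap, 58 mm across, 75 mm tall. Origin: centre of its underside, z up along it (so for all the loose things). Leave alone.
- beaker: Loose glass beaker, 72 mm across, 90 mm tall. Leave alone.
- vial_rack: Loose white rack with ten amber vials, 60 x 150 mm, 68 mm tall, long along its y. Leave alone.
- keypad: Loose hand-held keypad lying flat, 150 x 80 mm, 21 mm thick, long along its x. Leave alone.
- mortar: Loose white ceramic bowl, 90 mm across, 50 mm tall. Leave alone.
- spatula: Loose steel lab spatula lying flat, 170 mm long, 8 mm thick, along its x. Leave alone.
- reagent: Loose amber bottle with a teal cap, 70 mm across, 140 mm tall. Leave alone.
- buffer: Loose white bottle with a red cap, 56 mm across, 110 mm tall. Leave alone.

How it is judged:
On the way, in this order (a step that is already met when the one before it is completed fails the run):
1. the stop button is pressed in and latched (at least 7 mm) (value of joint stop_press above 0.007 m), for 0.3 s.
2. twisted clockwise, the stop button has sprung up again (within 2 mm of up, head twisted at least 0.2 rad) (value of joint stop_press below 0.002 m and value of joint stop_twist above 0.2 rad), for 0.05 s.
3. the green reset button is pressed in (at least 4.5 mm of 6) with the stop button up (value of joint reset above 0.0045 m and value of joint stop_press below 0.002 m), for 0.1 s.
At the end, for the whole second after the job is handed in: The stop button is up (within 1.5 mm) with its head turned back to rest (within 0.1 rad), the green and blue buttons are up (within 1.5 mm), and every loose thing is within 15 mm of where it stood (value of joint each of stop_press, reset, start below 0.0015 m and value of joint stop_twist below 0.1 rad and distance of each of jar, beaker, vial_rack, keypad, mortar, spatula, reagent, buffer from where it was at the start of the episode below 0.015 m); the robot touches nothing.
It fails at once if the blue start button is pressed (3 mm or more) (value of joint start above 0.003 m).
It fails at once if a loose thing is lifted, carried or shifted by more than 15 mm (distance of any of jar, beaker, vial_rack, keypad, mortar, spatula, reagent, buffer from where it was at the start of the episode above 0.015 m).
It fails at once if a standing thing is tipped over (angle between any of jar, beaker, vial_rack, keypad, mortar, spatula, reagent, buffer's own z axis and vertical above 0.4 rad).
It also fails if it takes over 64 s, if anything falls off the work surface, if the arm or the gripper's body presses on something with over 40 N, if the wrist force passes 120 N, or if a joint passes its speed limit or range.

## Working session

There is one attempt and no reset: what is moved stays moved. The work goes in short steps, Python scripts to look and compute and a tool call to move; the robot and the scene stay as the last step left them, time stands still between calls to the robot, and variables do not carry over. Pictures are saved under pics/ and viewed, at most 13 in all, crops included, and the job is handed in when it is done.

Besides the shell and the picture viewer there is one more tool, called after "Call:" by a JSON object that holds its "fn" and its "kwargs". move_arm: Moves the arm, as the interface text tells. Its arguments: {"type":"object","properties":{"rows":{"type":"array","items":{"type":"array","items":{"type":"number"}}},"newtons":{"type":"number"}},"required":["rows"]}

```bash
mkdir -p pics
python3 - <<'E'
from cell import monitor, vision
import cv2
for n in("top","side"):
    cv2.imwrite(f"pics/{n}0.png",vision.read_camera(n)[:,:,::-1])
    c=vision.get_calibration(n);print({k:(v.round(3).tolist() if hasattr(v,'round') else v) for k,v in c.items()})
s=monitor.observe();print(s)
E
```

```text
{'K': [[472.073, 0.0, 252.835], [0.0, 472.073, 192.984], [0.0, 0.0, 1.0]], 'T': [[0.015, 0.987, -0.163, 0.333], [-1.0, 0.015, -0.0, -0.017], [0.002, 0.163, 0.987, 1.379], [0.0, 0.0, 0.0, 1.0]]}
{'K': [[412.772, 0.0, 248.622], [0.0, 412.772, 194.876], [0.0, 0.0, 1.0]], 'T': [[-0.982, 0.135, -0.134, 0.36], [-0.19, -0.741, 0.644, 0.844], [-0.012, 0.657, 0.753, 1.082], [0.0, 0.0, 0.0, 1.0]]}
{'time': 0.1, 'qpos': array([-1.45698369e+00,  3.42676477e-01,  1.52490575e+00,  2.27999321e-05,
        1.27538259e+00, -1.45987243e-01]), 'qvel': array([-0.00158222, -0.00212014, -0.00174069, -0.00059127, -0.00025598,
       -0.00175084]), 'joint_efforts': array([ 9.60224606e-04, -4.32003200e+01, -2.44694102e+01,  7.17705977e-02,
        5.26014436e-02, -4.18698096e-05]), 'tool_pos': array([ 0.13486039, -0.50702151,  0.22610778]), 'tool_rot': array([-3.14023825e+00, -2.21179312e-04,  2.59793072e-01]), 'contact_force': array([-0.22460962,  1.20632817, -0.78543548]), 'torque': array([-0.02117384,  0.00839554,  0.01888579]), 'grip_force': 0.0, 'opening': 0.0920073801027196}
```

View pics/top0.png

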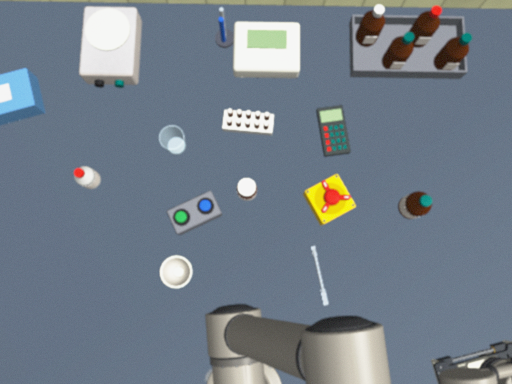

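View pics/side0.png

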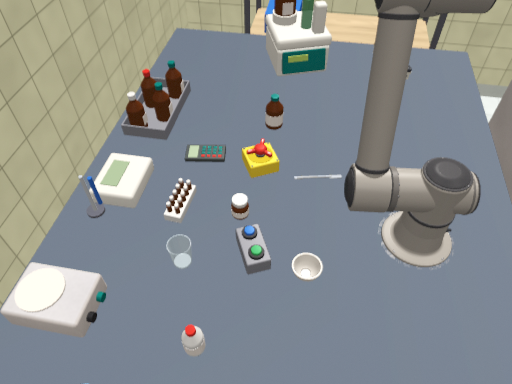

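The top view shows the stop at about (332,197), the green button at (181,217) and the blue one at (205,206). In the side view they are at about (261,150), (256,251) and (249,231).

```bash
cat > h.py <<'E'
import numpy as np, cv2
from cell import vision, monitor
def ray(n,uv):
    c=vision.get_calibration(n);d=np.linalg.inv(c["K"])@[uv[0],uv[1],1.]
    return c["T"][:3,3],c["T"][:3,:3]@(d*[1,-1,-1])
def plane(n,uv,z):
    o,d=ray(n,uv);return o+d*(z-o[2])/d[2]
def tri(a,b):
    (o,d),(p,e)=ray("top",a),ray("side",b)
    s=np.linalg.lstsq(np.c_[d,-e],p-o,rcond=None)[0]
    x,y=o+d*s[0],p+e*s[1];return (x+y)/2,np.linalg.norm(x-y)
def proj(n,P):
    c=vision.get_calibration(n);q=np.linalg.inv(c["T"])@np.r_[P,1];q=c["K"]@(q[:3]*[1,-1,-1]);return q[:2]/q[2]
def mask(im,win,col):
    h=cv2.cvtColor(im,cv2.COLOR_RGB2HSV).astype(int);H,S,V=h[...,0],h[...,1],h[...,2]
    m={'red':((H<8)|(H>172)),'yel':(H>20)&(H<35),'grn':(H>40)&(H<85),'blu':(H>100)&(H<130)}[col]&(S>130)&(V>80)
    o=np.zeros(m.shape,np.uint8);x0,x1,y0,y1=win;o[y0:y1,x0:x1]=m[y0:y1,x0:x1];return o
def cen(m):
    n,l,s,c=cv2.connectedComponentsWithStats(m);i=1+s[1:,4].argmax();return c[i],s[i]
E
python3 - <<'E'
from h import *
t=cv2.imread("pics/top0.png")[:,:,::-1].copy();s=cv2.imread("pics/side0.png")[:,:,::-1].copy()
for col,wt,ws,z in(('grn',(165,197,200,235),(240,275,235,270),.073),('blu',(192,220,192,222),(238,262,220,242),.073)):
    a,sa=cen(mask(t,wt,col));b,sb=cen(mask(s,ws,col));print(col,a,sa,b,sb,tri(a,b),plane("top",a,z),plane("side",b,z))
m=mask(t,(300,365,165,230),'red');ys,xs=np.nonzero(m)
P=np.array([plane("top",(x,y),.080) for x,y in zip(xs,ys)])[:,:2]
a,_=cen(m);print('red',a,P.mean(0))
# box top corners
k=mask(t,(295,365,165,230),'yel')|m
c=cv2.convexHull(np.vstack(cv2.findContours(k,0,1)[0]));r=cv2.minAreaRect(c);print(r)
bc=plane("top",r[0],.055);print('box',bc)
C=P.mean(0)
d=P-C;rr=np.hypot(*d.T);th=np.degrees(np.arctan2(d[:,1],d[:,0]))
print([ (int(q),round(rr[(abs((th-q+180)%360-180)<10)].max()*1e3)) for q in range(-180,180,10)])
f=rr>.03;print('phase',np.degrees(np.angle(np.exp(3j*np.radians(th[f])).mean()))/3)
cv2.imwrite("pics/c0.png",np.hstack([cv2.resize(t[165:230,300:365,::-1],(400,400),interpolation=2),cv2.resize(s[130:185,230:285,::-1],(400,400),interpolation=2)]))
E
```

```text
grn [180.54700855 216.38461538] [175 211  12  12 117] [254.68627451 250.96078431] [251 246  11   9  51] (array([0.48127272, 0.18512153, 0.06556737]), np.float64(0.0017074395362756277)) [0.479579   0.18395691 0.073     ] [0.48123915 0.18988093 0.073     ]
blu [204.7007874  205.03937008] [199 199  13  13 127] [248.83544304 230.16455696] [244 226  11   9  79] (array([0.51259082, 0.11808178, 0.07065056]), np.float64(0.0003529807931171336)) [0.51244597 0.11784525 0.073     ] [0.51205824 0.11978112 0.073     ]
red [331.56637168 196.37610619] [ 0.54179046 -0.23486951]
((328.9586181640625, 198.84075927734375), (38.94664001464844, 40.30339050292969), 61.3895378112793)
box [ 0.53815409 -0.23220145  0.055     ]
[(-180, 22), (-170, 22), (-160, 21), (-150, 21), (-140, 21), (-130, 20), (-120, 21), (-110, 24), (-100, 49), (-90, 52), (-80, 52), (-70, 20), (-60, 20), (-50, 20), (-40, 20), (-30, 19), (-20, 19), (-10, 18), (0, 21), (10, 21), (20, 51), (30, 51), (40, 50), (50, 23), (60, 20), (70, 20), (80, 19), (90, 18), (100, 19), (110, 20), (120, 21), (130, 22), (140, 50), (150, 50), (160, 48), (170, 23)]
phase 29.66213132491623
```

View pics/c0.png

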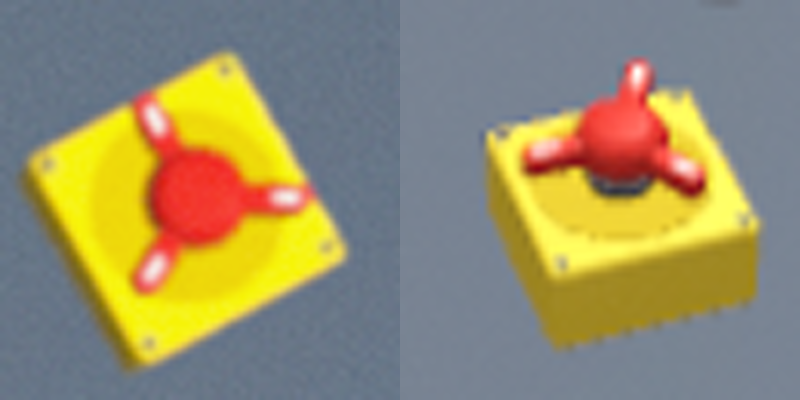

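Stop centre is about (0.541, -0.235) with wings at 30°, 150° and -90°, each reaching about 51 mm. Green is at (0.480, 0.185) and the green–blue distance is 74 mm, both as given. Moving over the stop with the fingers shut.

Call:
{"fn": "move_arm", "kwargs": {"rows": [[34, 22.5, 0, -0.13, 1], [34, 22.5, 0, -0.13, 1], [34, 22.5, 0, 0, 1], [34, 22.5, 0, 0, 1], [34, 22.5, 0, 0, 1], [34, 22.5, 0, 0, 1], [34, 22.5, 0, 0, 1], [34, 22.5, 0, 0, 1], [34, 22.5, 0, 0, 1], [34, 22.5, 0, 0, 1], [34, 22.5, 0, 0, 1], [32, 24.5, 0, 0, 1]], "newtons": 10}}

```text
time: 1.3
tool_pos: [0.5421, -0.2342, 0.2262]
tool_rot: [-3.141, 0.001, -0.0]
contact_force: [0.1, -0.7, -0.5]
opening: 0.0022
grip_force: 0.0
```

Call:
{"fn": "move_arm", "kwargs": {"rows": [[0, 0, -30, 0, 1], [0, 0, -30, 0, 1], [0, 0, -30, 0, 1], [0, 0, -15, 0, 1], [0, 0, -10, 0, 1], [0, 0, 0, 0, 1], [0, 0, 0, 0, 1]]}}

```text
time: 2.0
tool_pos: [0.5413, -0.2357, 0.1124]
tool_rot: [3.141, -0.001, -0.0]
contact_force: [0.7, -0.5, 0.1]
opening: 0.0004
grip_force: 0.0
```

Run:
```python
from h import *
ims=[]
for n,z in(("top",.09),("side",.09)):
    im=vision.read_camera(n);u,v=map(int,proj(n,[.541,-.235,z]));w=55
    ims.append(cv2.resize(im[max(v-w,0):v+w,u-w:u+w,::-1],(400,400),interpolation=2))
cv2.imwrite("pics/c1.png",np.hstack(ims))
```

```text
(no output)
```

View pics/c1.png

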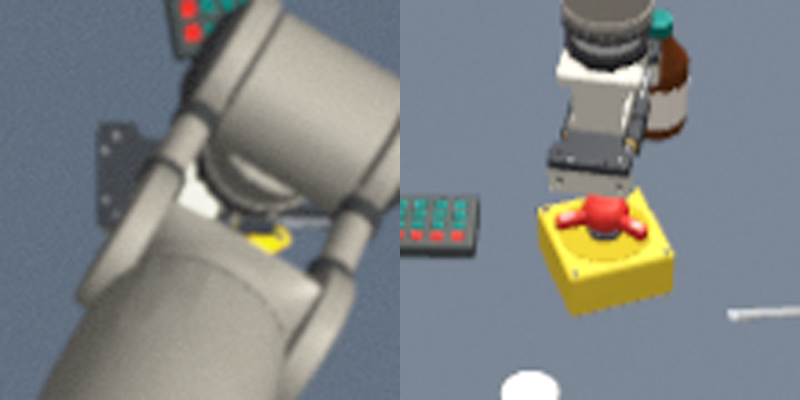

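The side crop shows the gripper body centred over the button, hiding the fingers, and the reagent bottle is clear. Pressing now.

Call:
{"fn": "move_arm", "kwargs": {"rows": [[0, 0, -10, 0, 1], [0, 0, -5, 0, 1], [0, 0, -2, 0, 1], [0, 0, -2, 0, 1], [0, 0, -2, 0, 1], [0, 0, -2, 0, 1], [0, 0, 0, 0, 1]]}}

```text
time: 2.8
tool_pos: [0.5408, -0.2354, 0.0884]
tool_rot: [-3.142, 0.0, -0.0]
contact_force: [0.4, -0.5, 0.0]
opening: 0.0006
grip_force: 0.0
```

Call:
{"fn": "move_arm", "kwargs": {"rows": [[0, 0, -2, 0, 1], [0, 0, -2, 0, 1], [0, 0, -1, 0, 1], [0, 0, -1, 0, 1], [0, 0, 0, 0, 1]]}}

```text
time: 3.3
tool_pos: [0.5413, -0.2357, 0.085]
tool_rot: [3.14, -0.002, -0.0]
contact_force: [-4.2, 1.8, 15.1]
opening: 0.0006
grip_force: 7.9
```

It reads 15 N at z = 0.085, so the button is on its lower stop. I'll raise, check the latch, then go to the gap between the wings.

Call:
{"fn": "move_arm", "kwargs": {"rows": [[0, 0, -1, 0, 1], [0, 0, 0, 0, 1], [0, 0, 5, 0, 1], [0, 0, 15, 0, 1], [0, 0, 15, 0, 1], [30, 40, 0, 0, 1], [12, 22, 0, 0, 1], [0, 0, 0, 0, 1]]}}

```text
time: 4.1
tool_pos: [0.5842, -0.1705, 0.1165]
tool_rot: [-3.141, -0.001, 0.003]
contact_force: [-0.0, -0.3, -0.6]
opening: 0.0001
grip_force: 0.0
```

Run:
```python
from h import *
im=vision.read_camera("side");u,v=map(int,proj("side",[.541,-.235,.09]));w=45
cv2.imwrite("pics/c2.png",cv2.resize(im[max(v-w,0):v+w,u-w:u+w,::-1],(500,500),interpolation=2))
print(monitor.observe()['tool_pos'])
```

```text
[ 0.58334153 -0.1720363   0.11633082]
```

View pics/c2.png

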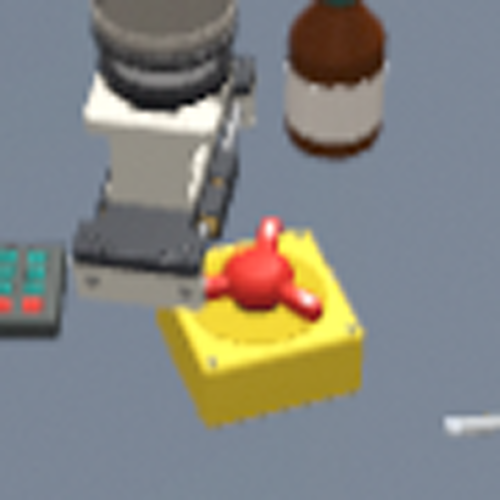

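The black collar no longer shows under the head, so it is latched. Lowering into the gap and pushing the wing.

Call:
{"fn": "move_arm", "kwargs": {"rows": [[0, 0, -20, 0, 1], [0, 0, -20, 0, 1], [0, 0, -10, 0, 1], [0, 0, -4, 0, 1], [0, 0, 0, 0, 1]]}}

```text
time: 4.65
tool_pos: [0.5826, -0.1739, 0.0625]
tool_rot: [-3.142, 0.001, -0.001]
contact_force: [0.6, 0.4, 0.7]
opening: 0.0006
grip_force: 0.0
```

Call:
{"fn": "move_arm", "kwargs": {"rows": [[0, -5, 0, 0, 1], [0, -5, 0, 0, 1], [0, -5, 0, 0, 1], [0, -5, 0, 0, 1], [0, -4, 0, 0, 1], [0, 0, 0, 0, 1]]}}

```text
time: 5.25
tool_pos: [0.5831, -0.1979, 0.0629]
tool_rot: [3.141, -0.001, -0.001]
contact_force: [0.0, 2.3, 0.6]
opening: 0.0004
grip_force: 0.7
```

Call:
{"fn": "move_arm", "kwargs": {"rows": [[0, -5, 0, 0, 1], [0, -5, 0, 0, 1], [0, -5, 0, 0, 1], [0, -5, 0, 0, 1], [0, -2, 0, 0, 1], [0, 0, 0, 0, 1], [0, 0, 0, 0, 1]]}}

```text
time: 5.95
tool_pos: [0.5827, -0.2194, 0.0626]
tool_rot: [-3.142, 0.0, -0.0]
contact_force: [0.7, 1.0, 0.7]
opening: 0.0003
grip_force: 0.6
```

Run:
```python
from h import *
im=vision.read_camera("side");u,v=map(int,proj("side",[.541,-.235,.09]));w=45
cv2.imwrite("pics/c3.png",cv2.resize(im[max(v-w,0):v+w,u-w:u+w,::-1],(500,500),interpolation=2))
```

```text
(no output)
```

View pics/c3.png

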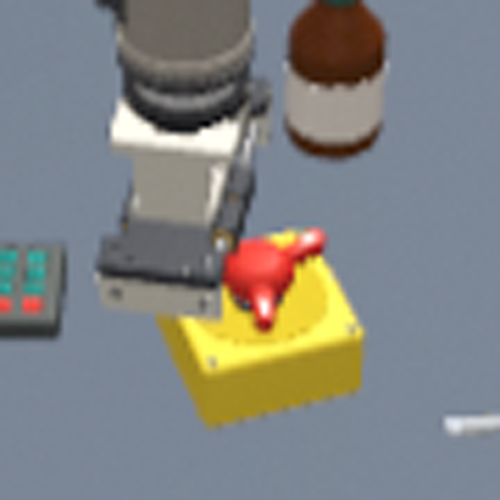

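The head has turned by about 45°, and the collar shows again, so it appears up. I'll push 3 mm more for margin, then back off and lift.

Call:
{"fn": "move_arm", "kwargs": {"rows": [[0, -3, 0, 0, 1], [0, 0, 0, 0, 1], [0, 0, 0, 0, 1], [0, 15, 0, 0, 1], [0, 15, 0, 0, 1], [0, 20, 0, 0, 1], [0, 0, 0, 0, 1], [0, 0, 30, 0, 1], [0, 0, 30, 0, 1], [0, 0, 30, 0, 1], [0, 40, 20, 0, 1], [0, 40, 0, 0, 1]]}}

```text
time: 7.2
tool_pos: [0.5844, -0.0927, 0.1762]
tool_rot: [3.139, -0.006, -0.002]
contact_force: [0.5, -0.1, -1.2]
opening: 0.0004
grip_force: 0.0
```

Run:
```python
from h import *
im=vision.read_camera("side");u,v=map(int,proj("side",[.541,-.235,.09]));w=45
cv2.imwrite("pics/c4.png",cv2.resize(im[max(v-w,0):v+w,u-w:u+w,::-1],(500,500),interpolation=2))
s0=cv2.imread("pics/side0.png")[:,:,::-1].copy()
for i in(s0,im): print(cen(mask(i,(235,285,130,180),'red')))
print(monitor.observe()['tool_pos'])
```

```text
(array([260.15151515, 149.22424242]), array([247, 139,  25,  18, 165], dtype=int32))
(array([260.08536585, 149.20121951]), array([247, 139,  25,  18, 164], dtype=int32))
[ 0.58316003 -0.08570489  0.17460811]
```

View pics/c4.png

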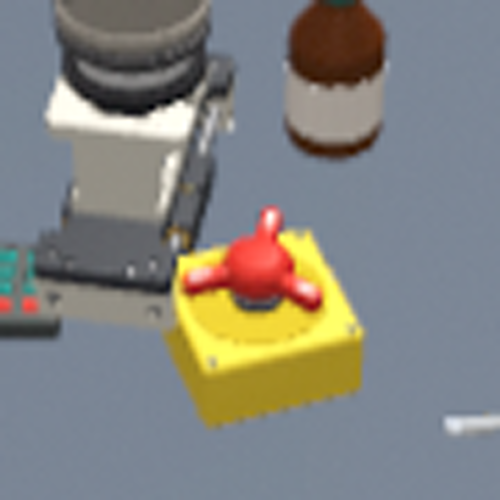

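The stop is up and back at rest; its red centroid matches the initial picture. On to the green button at (0.480, 0.186).

Call:
{"fn": "move_arm", "kwargs": {"rows": [[-15, 39, 0, 0, 1], [-15, 39, 0, 0, 1], [-15, 39, 0, 0, 1], [-15, 39, 0, 0, 1], [-15, 39, 0, 0, 1], [-15, 39, 0, 0, 1], [-13, 38, 0, 0, 1], [0, 0, -40, 0, 1], [0, 0, -30, 0, 1], [0, 0, -15, 0, 1], [0, 0, 0, 0, 1], [0, 0, 0, 0, 1]]}}

```text
time: 8.45
tool_pos: [0.48, 0.1797, 0.088]
tool_rot: [3.141, -0.0, 0.0]
contact_force: [-0.2, 0.6, 0.3]
opening: 0.0004
grip_force: 0.0
```

Run:
```python
from h import *
ims=[]
for n in("top","side"):
    im=vision.read_camera(n);u,v=map(int,proj(n,[.48,.186,.08]));w=50
    ims.append(cv2.resize(im[max(v-w,0):v+w,u-w:u+w,::-1],(400,400),interpolation=2))
cv2.imwrite("pics/c5.png",np.hstack(ims));print(monitor.observe()['tool_pos'])
```

```text
[0.48070929 0.179683   0.08887764]
```

View pics/c5.png

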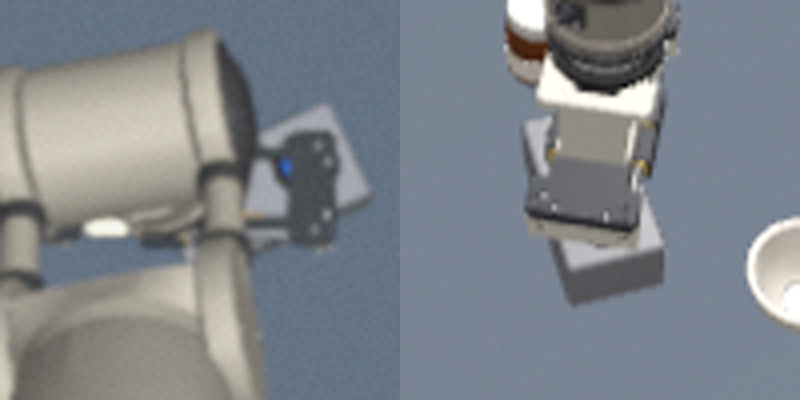

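The gripper is over the green end of the box with nothing in the way. I'll shift y by +5 mm and press.

Call:
{"fn": "move_arm", "kwargs": {"rows": [[0, 5, -5, 0, 1], [0, 0, -5, 0, 1], [0, 0, -4, 0, 1], [0, 0, -3, 0, 1], [0, 0, -3, 0, 1], [0, 0, -2, 0, 1], [0, 0, -1, 0, 1], [0, 0, 0, 0, 1], [0, 0, 0, 0, 1]]}}

```text
time: 9.45
tool_pos: [0.4805, 0.185, 0.0701]
tool_rot: [-3.141, -0.004, 0.0]
contact_force: [-14.5, -1.6, 50.8]
opening: 0.0005
grip_force: 25.6
```

50 N at z = 0.070 is too stiff for the button alone: the 38 mm wide shut fingers probably rest on the black rim round the 32 mm button. I'll lift, open the gripper and re-measure the green button from clear views, so that I can press with one finger.

Call:
{"fn": "move_arm", "kwargs": {"rows": [[0, 0, 5, 0, 1], [0, 0, 30, 0, 1], [0, 0, 50, 0, 1], [0, 0, 50, 0, -1], [-20, -45, 0, 0, -1], [-20, -45, 0, 0, -1], [-20, -45, 0, 0, -1], [0, -45, 0, 0, -1], [0, -45, 0, 0, -1], [0, 0, 0, 0, -1]]}}

```text
time: 10.45
tool_pos: [0.4198, -0.045, 0.1997]
tool_rot: [3.14, -0.0, -0.006]
contact_force: [-0.5, 0.7, -0.5]
opening: 0.052
grip_force: 0.0
```

Run:
```python
from h import *
ims=[];C=[]
for n in("top","side"):
    im=vision.read_camera(n);cv2.imwrite(f"pics/{n}6.png",im[:,:,::-1]);u,v=map(int,proj(n,[.48,.186,.073]));w=22
    ims.append(cv2.resize(im[v-w:v+w,u-w:u+w,::-1],(400,400),interpolation=2))
    h=cv2.cvtColor(im,cv2.COLOR_RGB2HSV)
    m=((h[...,0]>40)&(h[...,0]<85)&(h[...,1]>90)).astype(np.uint8);k=np.zeros_like(m);k[v-12:v+12,u-12:u+12]=m[v-12:v+12,u-12:u+12]
    c,s=cen(k);C.append(c);print(n,u,v,c,s,[plane(n,c,z) for z in(.07,.073)])
    d=(h[...,2]<70).astype(np.uint8);k=np.zeros_like(d);k[v-16:v+16,u-16:u+16]=(d|m)[v-16:v+16,u-16:u+16]
    c,s=cen(k);print('ring',c,s,plane(n,c,.065))
print(tri(*C));print(monitor.observe()['tool_pos'])
cv2.imwrite("pics/c6.png",np.hstack(ims))
```

```text
top 179 216 [180.6259542 216.2519084] [174 210  14  13 131] [array([0.48029089, 0.18421268, 0.07      ]), array([0.47995314, 0.18375244, 0.073     ])]
ring [181.21153846 216.78846154] [174 210  15  15 156] [0.47937135 0.1832821  0.065     ]
side 255 249 [255.84042553 249.79787234] [251 245  11  11  94] [array([0.47901622, 0.18336856, 0.07      ]), array([0.47866329, 0.18532498, 0.073     ])]
ring [255.84042553 249.79787234] [251 245  11  11  94] [0.47960444 0.18010787 0.065     ]
(array([0.47952913, 0.18403165, 0.07108244]), np.float64(0.0012717768631173418))
[ 0.41958197 -0.04116451  0.19948085]
```

View pics/c6.png

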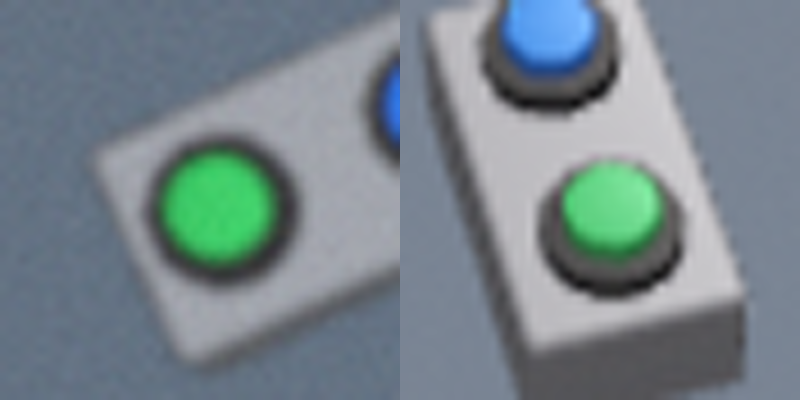

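The green button sits at (0.480, 0.184) on a wider dark rim, which confirms the cause. I'll press with the -y finger of the open gripper, so the TCP goes to y ≈ 0.2395 and the other finger comes down over free bench away from the blue button.

Call:
{"fn": "move_arm", "kwargs": {"rows": [[9, 40, 0, 0, -1], [9, 40, 0, 0, -1], [9, 40, 0, 0, -1], [9, 40, 0, 0, -1], [9, 40, 0, 0, -1], [9, 40, 0, 0, -1], [6, 40, 0, 0, -1], [0, 0, -40, 0, -1], [0, 0, -40, 0, -1], [0, 0, -25, 0, -1], [0, 0, 0, 0, -1], [0, 0, 0, 0, -1]]}}

```text
time: 11.75
tool_pos: [0.4794, 0.2408, 0.095]
tool_rot: [3.141, 0.001, 0.002]
contact_force: [0.8, 0.0, 0.3]
opening: 0.092
grip_force: 0.0
```

Run:
```python
from h import *
im=vision.read_camera("side");u,v=map(int,proj("side",[.48,.22,.08]));w=65
cv2.imwrite("pics/c7.png",cv2.resize(im[v-w:v+w,u-w:u+w,::-1],(580,580),interpolation=2))
s=monitor.observe();print(s['tool_pos'],s['opening'])
```

```text
[0.48027753 0.24074368 0.09598539] 0.09152799115850783
```

View pics/c7.png

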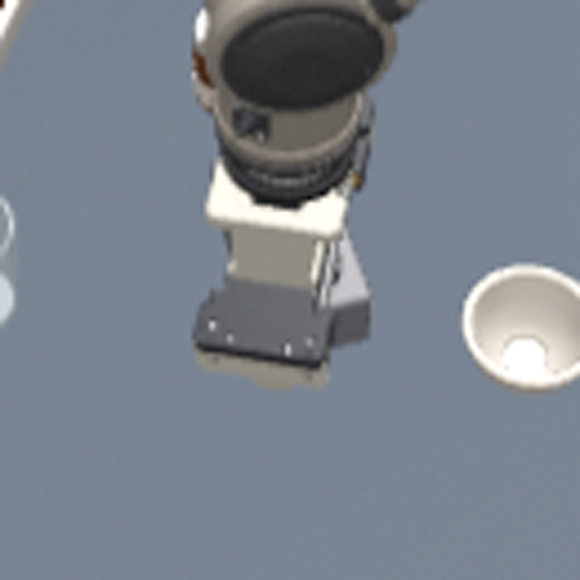

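The space under the far finger is free bench. Lowering gently.

Call:
{"fn": "move_arm", "kwargs": {"rows": [[0, -1, -10, 0, -1], [0, 0, -10, 0, -1], [0, 0, -2, 0, -1], [0, 0, -2, 0, -1], [0, 0, -1, 0, -1], [0, 0, 0, 0, -1]]}}

```text
time: 12.4
tool_pos: [0.4802, 0.2386, 0.071]
tool_rot: [-3.141, -0.001, -0.0]
contact_force: [-1.5, -0.3, 10.0]
opening: 0.0915
grip_force: 5.2
```

Call:
{"fn": "move_arm", "kwargs": {"rows": [[0, 0, -1, 0, -1], [0, 0, -1, 0, -1], [0, 0, -1, 0, -1], [0, 0, 0, 0, -1]]}}

```text
time: 12.8
tool_pos: [0.4804, 0.2387, 0.0704]
tool_rot: [-3.141, -0.003, -0.0]
contact_force: [-8.5, -1.3, 30.5]
opening: 0.0917
grip_force: 15.2
```

Again there is a hard stop, at z ≈ 0.071. I'll back off in small steps and read where the force vanishes, to tell a blocked button from one that is fully in.

Call:
{"fn": "move_arm", "kwargs": {"rows": [[0, 0, 3, 0, -1], [0, 0, 0, 0, -1], [0, 0, 0, 0, -1]]}}

```text
time: 13.1
tool_pos: [0.4802, 0.2387, 0.071]
tool_rot: [-3.141, -0.001, -0.0]
contact_force: [-2.5, 0.1, 10.8]
opening: 0.0915
grip_force: 5.8
```

Call:
{"fn": "move_arm", "kwargs": {"rows": [[0, 0, 1, 0, -1], [0, 0, 0, 0, -1], [0, 0, 0, 0, -1]]}}

```text
time: 13.4
tool_pos: [0.4802, 0.2386, 0.0712]
tool_rot: [-3.142, -0.001, -0.0]
contact_force: [-0.4, 0.5, 6.5]
opening: 0.0917
grip_force: 3.5
```

Call:
{"fn": "move_arm", "kwargs": {"rows": [[0, 0, 1, 0, -1], [0, 0, 0, 0, -1], [0, 0, 0, 0, -1]]}}

```text
time: 13.7
tool_pos: [0.4801, 0.2386, 0.0717]
tool_rot: [3.142, -0.0, -0.0]
contact_force: [0.1, -1.2, 3.8]
opening: 0.092
grip_force: 1.8
```

Call:
{"fn": "move_arm", "kwargs": {"rows": [[0, 0, 1, 0, -1], [0, 0, 0, 0, -1], [0, 0, 0, 0, -1]]}}

```text
time: 14.0
tool_pos: [0.4801, 0.2386, 0.0728]
tool_rot: [3.142, -0.0, -0.0]
contact_force: [0.9, -0.1, 2.9]
opening: 0.0921
grip_force: 1.5
```

Call:
{"fn": "move_arm", "kwargs": {"rows": [[0, 0, 2, 0, -1], [0, 0, 0, 0, -1], [0, 0, 0, 0, -1]]}}

```text
time: 14.3
tool_pos: [0.48, 0.2386, 0.0748]
tool_rot: [3.142, -0.0, -0.0]
contact_force: [1.5, -1.2, 2.2]
opening: 0.0918
grip_force: 1.1
```

Call:
{"fn": "move_arm", "kwargs": {"rows": [[0, 0, 3, 0, -1], [0, 0, 0, 0, -1], [0, 0, 0, 0, -1]]}}

```text
time: 14.6
tool_pos: [0.4793, 0.2385, 0.0774]
tool_rot: [3.141, 0.001, -0.0]
contact_force: [-0.4, -0.1, -0.4]
opening: 0.0918
grip_force: 0.0
```

The spring force fades smoothly from about 4 N at 0.0715 to zero near 0.077. That is the full 6 mm of travel, so the button was all the way in on both presses. I'll lift clear and check the final scene.

Call:
{"fn": "move_arm", "kwargs": {"rows": [[0, 0, 30, 0, -1], [0, 0, 40, 0, -1], [0, 0, 50, 0, -1], [-10, -45, 0, 0, -1], [-10, -45, 0, 0, -1], [-10, -45, 0, 0, -1], [-10, -45, 0, 0, -1], [-10, -45, 0, 0, -1], [-10, -45, 0, 0, -1], [0, 0, 0, 0, -1], [0, 0, 0, 0, -1]]}}

```text
time: 15.7
tool_pos: [0.4195, -0.0322, 0.1976]
tool_rot: [-3.141, 0.001, -0.003]
contact_force: [0.2, -0.3, -0.3]
opening: 0.0921
grip_force: 0.0
```

Run:
```python
from h import *
im=vision.read_camera("side");cv2.imwrite("pics/side8.png",im[:,:,::-1])
s=monitor.observe();print(s['tool_pos'],s['contact_force'],s['time'])
s0=cv2.imread("pics/side0.png")[:,:,::-1].copy()
for i in(s0,im):
    print(cen(mask(i,(235,285,130,180),'red'))[0],cen(mask(i,(240,275,235,270),'grn'))[0],cen(mask(i,(238,262,220,242),'blu'))[0])
```

```text
[ 0.41967208 -0.03124985  0.19761468] [ 0.29503354 -0.04651917 -0.42644819] 15.75
[260.15151515 149.22424242] [254.68627451 250.96078431] [248.83544304 230.16455696]
[260.09036145 149.23493976] [254.64705882 250.90196078] [248.78205128 230.17948718]
```

View pics/side8.png

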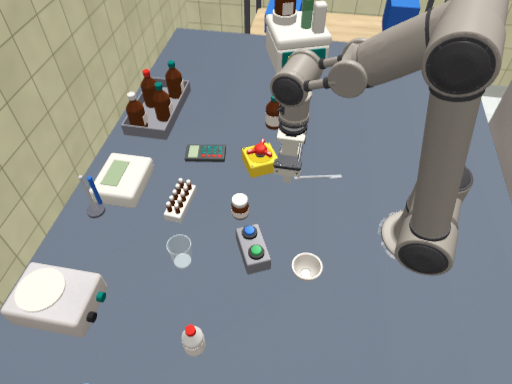

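All three buttons are back at their initial pixel positions (within 0.1 px), the loose things are where they were, and the arm touches nothing.

```bash
python3 -c "
from cell import workorder;print(workorder.hand_in())"
```

```text
the job is handed in; nothing more can be done
None
```

The job is handed in, with no verdict shown: the emergency stop was pressed until it latched and twisted clockwise until it sprang up, then green reset was pressed fully (twice) and let go; blue start and the loose things were left alone.

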